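Flip down the board's stop and seat the cheese against it

TASK

Get the block of hard cheese ready for slicing: flip the red stop on the slicing board all the way down across the deck, then slide the cheese along the fence until its end meets the stop's rubber bumper and hold it pressed there with about 8 N (5 to 11 N) for a second, never shoving the bumper with more than 15 N. Then let go, leaving the cheese standing on the board, flush along the fence and still touching the bumper, with the stop down and the things around the board undisturbed.

Things in the scene. Friction and masses are not known exactly. Their poses are not given: they have to be found in the camera images.
- board: Wooden slicing board, fixed, 148 x 300 mm. Origin: centre of its underside. y runs along the fence towards the stop (roughly to the robot's left; the cheese travels in +y), x across the deck towards the fence, away from the robot. Deck: x -80 to +50 mm, top at z = 14 mm.
- fence_mid (a point): Middle of the fence's top edge on the deck side, at x = 50, y = 0, z = 34 mm in the board's frame. The fence is an 18 mm thick wooden rail along the board's whole far edge; its upright face, x = 50 mm, looks to the deck. Only the stop and its bracket (36 mm along y) stand higher.
- stop_hinge (a point): Point on the stop's hinge axis, on top of the fence at x = 59, y = 105, z = 46 mm in the board's frame. The axis runs along the board's y.
- flag_tip (a point): Centre of the stop's black tip, 78 mm from the hinge axis; the tip is 14 mm thick, 24 mm wide along the board's y, and ends 87 mm from the axis. From hinge to tip runs a red bar, 12 mm thick and 16 mm wide. The back of the stop (away from the deck when upright, on top when down) is plain and may be pushed.
- screw_hole (a point): Point in the middle of the red bar, 34 mm from the hinge axis. A brass screw passes here along the board's y: head on the +y side (up to 25 mm out), rubber bumper 20 mm across on the -y side, facing the cheese. Its setting differs each time and is not reported: the bumper's face lies 18 to 30 mm in -y of this point. It yields 1 mm per 2.5 N, plus 0.2 N per mm/s, solid after 6 mm.
- stop_flag (a joint): Angle of the stop, rad: 0 = standing upright, positive = turned down towards the robot and the deck, 1.571 = fully down, level across the deck, on its hard end stop; negative = leaning back over the fence (to -0.35). Stiff hinge (0.2 N m of friction), stays where it is left.
- cheese_center (a point): Centre of the loose block of hard cheese (yellow, brown rind on top), 44 mm wide (its x), 80 mm long (its y), 60 mm high (its z), about 0.2 to 0.4 kg, half-way up (30 mm above its underside). It stands on the deck, a little off the fence and turned; flush along the fence its centre is at x = +28 mm in the board's frame.
- mug_2: Small white cup, 63 x 87 x 52 mm, loose bystander behind the board; origin under its centre. Leave it alone.
- jar_1: Glass jar with green lid, 64 x 68 x 84 mm, loose bystander; origin under its centre. Leave it alone.
- glass_1: Drinking glass, 62 mm across, 86 mm high, loose bystander; origin under its centre. Leave it alone.
- kitchen_timer: White and mint wind-up kitchen timer, 65 mm across, 48 mm high, loose bystander; origin under its centre. Leave it alone.
- capsule_0: Red coffee capsule, 37 mm across, 29 mm high, loose bystander; origin under its centre. Leave it alone.
- capsule_2: Blue coffee capsule, 37 mm across, 29 mm high, loose bystander; origin under its centre. Leave it alone.
There are look-alikes about, which are no part of the job. What is shaped like the part that bears cheese_center but pink is not meant.

How it is judged:
On the way, in this order (a step that is already met when the one before it is completed fails the run):
1. the stop is flipped fully down (within 0.05 rad of its end stop) (value of joint stop_flag above 1.52 rad), for 0.2 s.
2. with the stop down and the cheese along the fence (within 3 mm and 0.06 rad), the cheese is pressed on the bumper with 4 to 13 N for 0.5 s (value of joint stop_flag above 1.52 rad and contact force between stop_flag and cheese between 4 and 13 N and x of cheese_center in the frame of board above 0.025 m and angle between the y axis of cheese_center and the y axis of board, either way round below 0.06 rad), for 0.5 s.
At the end, for the whole second after the job is handed in: The stop is fully down (within 0.05 rad); the cheese stands at rest on the deck, flush along the fence (within 3 mm and 0.06 rad) and still touching the bumper; the robot has let go (value of joint stop_flag above 1.52 rad and contact force between stop_flag and cheese above 0.05 N and x of cheese_center in the frame of board above 0.025 m and z of cheese_center in the frame of board below 0.047 m and angle between the y axis of cheese_center and the y axis of board, either way round below 0.06 rad and angle between cheese_center's own z axis and vertical below 0.06 rad and linear speed of cheese below 0.01 m/s).
It fails at once if the cheese is shoved against the stop with more than 16 N (contact force between stop_flag and cheese above 16 N).
It fails at once if the fingers force the stop with more than 30 N (contact force between the fingers and stop_flag above 30 N).
It fails at once if a bystander is moved by more than 20 mm (distance of any of mug_2, jar_1, glass_1, kitchen_timer, capsule_0, capsule_2 from where it was at the start of the episode above 0.02 m).
It also fails if it takes over 72 s, if anything falls off the work surface, if the arm or the gripper's body presses on something with over 40 N, if the wrist force passes 120 N, or if a joint passes its speed limit or range.

ROBOT

A 7-joint arm with a two-finger parallel gripper is mounted at the origin on a cart in front of the work surface, level with it; the furniture and walls round the work are solid. World frame = base frame: x ahead of the robot, y to its left, z up, the work surface at z = 0. Lengths are in m, angles in rad, forces in N, time in s.
With the tool pointing down it reaches from about 0.425 to 0.825 m from the base axis. Payload 3.6 kg.
Tool frame: the origin (TCP) lies at the very end of the fingers, on their centre line; the grasp point (between the pads) lies 19 mm behind it; z points along the fingers, y is the line along which they close (so a half turn about z gives the same grasp; the last joint's range is limited). The gripper opens to 93 mm and grips with 3 to 60 N. Pads are 15 mm wide; open, the fingers measure 128 mm over their backs; the gripper's body (75 mm by 188 mm) begins 65 mm behind the grasp point.
Start: joints at [1.296, 0.615, -0.013, 1.423, 0.008, 1.103, -0.04], TCP at [0.16, -0.63, 0.219] pointing down, gripper open.
Joint ranges: [-3.12, 3.12], [-0.3, 2.06], [-1.34, 1.32], [0.26, 2.42], [-1.36, 4.5], [0.01, 1.98], [-2.84, 2.84]. Speed limits (rad/s): [2.79, 2.79, 3.14, 3.14, 3.14, 3.14, 3.14].

INTERFACE

Orientations are given as a unit quaternion [w, x, y, z].
In Python, from bench import read_state, get_image, manip gives the robot as it stands.
- The arm moves only by the shell command python3 -m inch 'ROWS' [OPENING]. ROWS is JSON, a list of rows, each a list of 6 numbers: the shift along the tool's x, y, z in units of 0.06 m (1.0 is 0.06 m), then the turn, a rotation vector about the tool's x, y, z in units of 45 degrees (1.0 is 45 degrees). In form: [[dx, dy, dz, rx, ry, rz], ...]. A call has 1 to 12 rows; each row shifts and turns the commanded pose from where the row before left it, along the tool's axes as they then stand; what a row does not reach is not made up. A row lasts 1/8 s, in which the tool goes at most 62.5 mm and 10.7 degrees, less where a joint would pass 70% of its speed; a pose out of reach is approached as far as the arm can. A call with a number of a shift or a turn outside -1 to 1 is refused whole. A call with a gripper value outside its range is refused whole. OPENING is the gripper's target within -1 to 1 (shut at 1, half-way at 0, fully open at -1), set as the call begins (- or left out, the last holds). The fingers move at their own pace and stop on an object; the grip force is fixed at half the most. Time passes only in rows, so rows that do not move let the fingers close. It gives the time, the measured TCP pose, the force, the opening and the grip force at its end, in the units of the state.
- read_state(): the state, without advancing time (a new reading comes with each control period).
- get_image(name): name is "side" or "top"; returns a dict with "frame" (480x640x3 uint8, red, green, blue), "mtx" (3x3 intrinsics, pixels), "world_to_cam" (4x4, takes a point from world to camera coordinates). Camera axes: x right, y down, z forward; pixel columns grow to the right and rows downward; lengths in m; the calibration is good to about 2 mm. A picture is of the moment at which its call begins. There is no depth.
- manip.finish_job(): hands the job in; it is judged then, once.
The state is a dict: "time_s": time; "joint_positions": joint angles; "dq": joint speeds; "joint_efforts": joint torques, N m; "tool_pos": TCP position; "ee_rot": TCP orientation; "ft_force": force on the tool from outside, world axes, zero at the start; "wrist_torque": the same for the moment, N m; "gripper_width": finger opening in m; "grip_force": force on a finger pad.
Only numpy, scipy, OpenCV 4.12 (cv2) and the standard library are available. Lean on these libraries where they do the work, as an engineer would, in place of code of your own. Each camera call takes 0.05 s, during which the arm holds its last target. There are 200 camera calls.

## Working session

There is one attempt and no reset: what is moved stays moved. The work goes in short steps, Python scripts to look and compute and a shell command to move; the robot and the scene stay as the last step left them, time stands still between calls to the robot, and variables do not carry over. Pictures are saved under pics/ and viewed, at most 10 in all, crops included, and the job is handed in when it is done.

```bash
mkdir -p pics
cat > h.py <<'E'
import numpy as np,cv2
from bench import read_state,get_image,manip
def snap(n,f):
    d=get_image(n); cv2.imwrite(f'pics/{f}.png',cv2.cvtColor(np.array(d['frame']),cv2.COLOR_RGB2BGR)); np.savez(f'pics/{f}.npz',K=d['mtx'],T=d['world_to_cam'],im=d['frame']); return d
def load(f):
    d=np.load(f'pics/{f}.npz'); return d['im'],d['K'],d['T']
def ray(K,T,u,v):
    R=T[:3,:3];c=-R.T@T[:3,3]; d=R.T@np.linalg.solve(K,[u,v,1.]); return c,d/np.linalg.norm(d)
def onz(K,T,u,v,z):
    c,d=ray(K,T,u,v); return c+d*(z-c[2])/d[2]
def tri(a,b):
    (c,d),(e,f)=a,b
    s=np.linalg.lstsq(np.c_[d,-f],e-c,rcond=None)[0]; p,q=c+d*s[0],e+f*s[1]
    return (p+q)/2,np.linalg.norm(p-q)
def proj(K,T,p):
    x=K@(T[:3,:3]@np.array(p)+T[:3,3]); return x[:2]/x[2]
E
python3 - <<'E'
from h import *
for n in('side','top'):
    d=snap(n,n+'0');T=np.array(d['world_to_cam']);print(n,-T[:3,:3].T@T[:3,3],T[:3,:3].round(3).tolist(),np.array(d['mtx']).tolist())
s=read_state();print({k:np.round(v,3).tolist() for k,v in s.items()})
E
```

```text
side [0.27268321 0.87724091 0.53053888] [[-0.951, -0.311, -0.005], [-0.126, 0.401, -0.907], [0.284, -0.862, -0.421]] [[526.8980323024507, 0.0, 327.45676418102823], [0.0, 526.8980323024507, 237.5102749146677], [0.0, 0.0, 1.0]]
top [0.46839913 0.06232956 1.32623368] [[0.005, -1.0, 0.001], [-0.997, -0.005, -0.072], [0.072, -0.001, -0.997]] [[617.0994681069085, 0.0, 323.4743486302845], [0.0, 617.0994681069085, 244.6941849616335], [0.0, 0.0, 1.0]]
{'time_s': 0.1, 'joint_positions': [1.295, 0.616, -0.013, 1.425, 0.008, 1.103, -0.04], 'dq': [-0.0, -0.003, -0.001, -0.002, -0.0, -0.0, 0.0], 'joint_efforts': [0.001, -46.004, 0.21, -16.624, -0.061, 0.017, 0.0], 'tool_pos': [0.16, -0.629, 0.218], 'ee_rot': [-0.001, 0.992, 0.124, -0.0], 'ft_force': [-0.361, -0.177, -0.17], 'wrist_torque': [-0.026, -0.034, -0.009], 'grip_force': 0.0, 'gripper_width': 0.093}
```

View pics/side0.png

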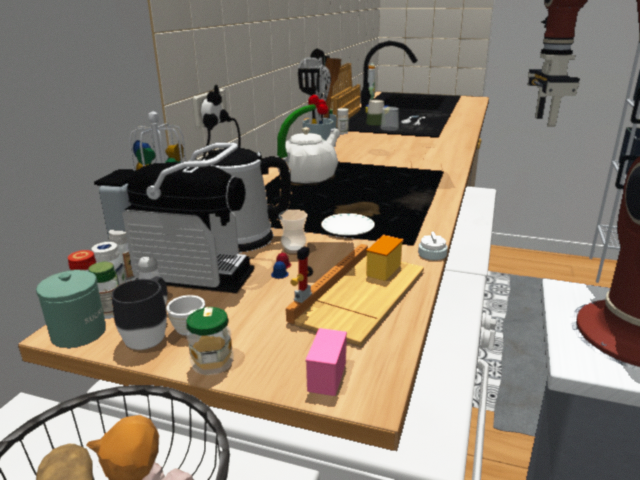

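View pics/top0.png

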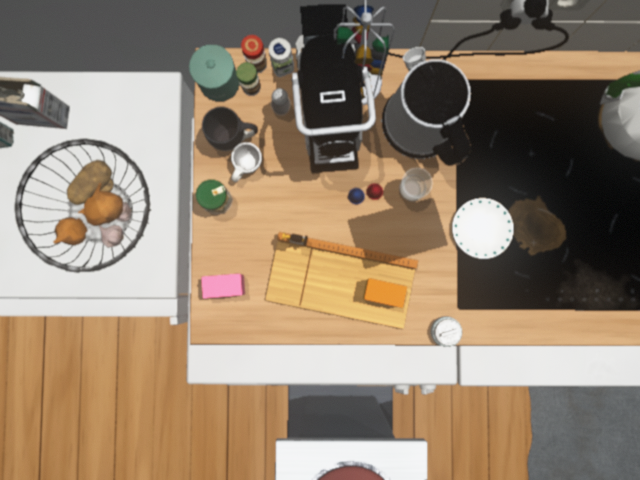

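The side view shows the board around (355,295), with the fence from (290,315) to (368,252), the upright stop near (303,270) and the cheese at (384,258). In the top view the fence runs from (280,238) to (416,264), the stop is at (292,240) and the cheese at (386,293). Next I'll enlarge both.

Run:
```python
from h import *
a=cv2.imread('pics/side0.png')[225:345,270:435]; b=cv2.imread('pics/top0.png')[220:340,255:425]
a=cv2.resize(a,(660,480),interpolation=cv2.INTER_CUBIC)[:, :]
a=cv2.resize(cv2.imread('pics/side0.png')[225:345,280:430],None,fx=5,fy=5,interpolation=cv2.INTER_CUBIC)
b=cv2.resize(b,None,fx=4.7,fy=4.7,interpolation=cv2.INTER_CUBIC)
cv2.imwrite('pics/c_side.png',a);cv2.imwrite('pics/c_top.png',b)
```

```text
(no output)
```

View pics/c_side.png

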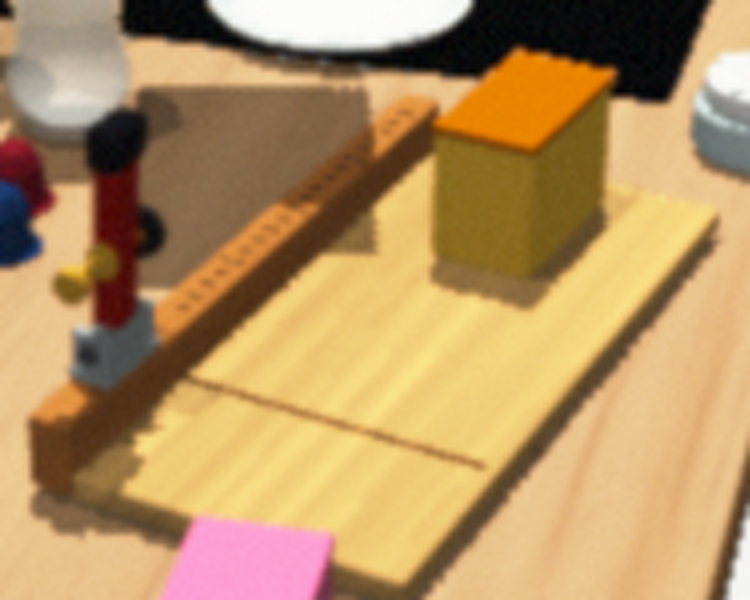

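View pics/c_top.png

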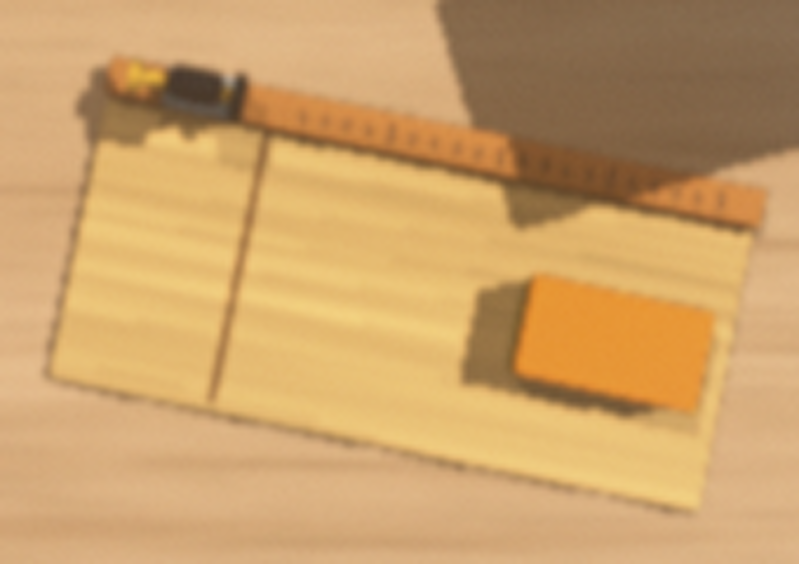

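The side crop shows the cheese's top corners at crop pixels (436,128), (533,152), (615,72) and (515,48), and the stop's tip at (117,140). The top crop shows the cheese's top corners at (533,273), (515,372), (693,411) and (714,310), the near deck corners at (48,377) and (697,510), and the stop at (195,87).

```bash
cat > m.py <<'E'
from h import *
_,Ks,Ts=load('side0');_,Kt,Tt=load('top0')
S=lambda u,v:ray(Ks,Ts,280+(u-2)/5,225+(v-2)/5)
P=lambda u,v:ray(Kt,Tt,255+(u-2)/4.7,220+(v-2)/4.7)
pts={'deckNL':((407,583),(48,377)),'deckNR':((717,213),(697,510)),'fenceR':((437,108),(757,226)),
'c++':((436,128),(533,273)),'c-+':((533,152),(515,372)),'c--':((615,72),(693,411)),'c+-':((515,48),(714,310)),'tip':((117,140),(195,87))}
W={}
for k,(s,t) in pts.items():
    W[k],e=tri(S(*s),P(*t));print(k,W[k].round(4),round(e*1000,1))
a,b=W['deckNL'],W['deckNR'];print('len',np.linalg.norm(a-b))
# yaw from top-view lines at known heights
q=lambda u,v,z:onz(Kt,Tt,255+(u-2)/4.7,220+(v-2)/4.7,z)
A,B=q(48,377,.014),q(697,510,.014);C,D=q(112,60,.034),q(767,188,.034)
for u in (A,B,C,D):print(u.round(4))
yv=(A-B)/np.linalg.norm(A-B)
yv2=(C-D)/np.linalg.norm(C-D)
print(np.linalg.norm(A-B),np.linalg.norm(C-D),np.arctan2(-yv[0],yv[1]),np.arctan2(-yv2[0],yv2[1]))
yv=yv+yv2;yv/=np.linalg.norm(yv);yaw=np.arctan2(-yv[0],yv[1]);xv=np.array([yv[1],-yv[0],0]);
mid=(A+B)/2+.08*xv;mid2=(C+D)/2-.068*xv
print('origin',mid,mid2,'yaw',yaw);o=(mid+mid2)/2;o[2]=0
for k in W:d=W[k]-o;print(k,'board',round(d@xv*1000,1),round(d@yv*1000,1),round(d[2]*1000,1))
np.savez('board.npz',o=o,xv=xv,yv=yv,yaw=yaw)
cc=[q(*pts[k][1],.074) for k in('c++','c-+','c--','c+-')]
print('cheese top-only',[( round((c-o)@xv*1000,1),round((c-o)@yv*1000,1)) for c in cc],(sum(cc)/4))
E
python3 m.py
```

```text
deckNL [0.4449 0.1846 0.013 ] 1.4
deckNR [ 0.3875 -0.108   0.0103] 0.3
fenceR [ 0.5148 -0.133   0.0291] 0.1
c++ [ 0.4914 -0.0299  0.0713] 2.1
c-+ [ 0.4497 -0.022   0.0709] 0.1
c-- [ 0.4329 -0.0985  0.0732] 1.2
c+- [ 0.4765 -0.1075  0.0742] 0.7
tip [0.5683 0.1149 0.1234] 0.7
len 0.2982471714502814
[0.4456 0.1847 0.014 ]
[ 0.3876 -0.1076  0.014 ]
[0.5873 0.1559 0.034 ]
[ 0.5316 -0.1368  0.034 ]
0.29798052920103546 0.29797422441395743 -0.19578252317740982 -0.1880804579510407
origin [0.49509985 0.023294   0.014     ] [0.49269282 0.02254839 0.034     ] yaw -0.19193149056422523
deckNL board -79.0 149.4 13.0
deckNR board -79.4 -148.8 10.3
fenceR board 50.3 -149.0 29.1
c++ board 7.6 -52.3 71.3
c-+ board -34.8 -52.5 70.9
c-- board -36.7 -130.8 73.2
c+- board 7.8 -131.4 74.2
tip board 55.5 104.5 123.4
cheese top-only [(np.float64(8.5), np.float64(-51.7)), (np.float64(-34.8), np.float64(-52.3)), (np.float64(-36.1), np.float64(-130.5)), (np.float64(8.2), np.float64(-131.3))] [ 0.46315498 -0.06424174  0.074     ]
```

```bash
cat >> h.py <<'E'
from scipy.spatial.transform import Rotation as Ro
def go(bx,by,z,yaw=None):
    """units needed from present pose to board-frame (mm) target; also report board pose/forces"""
    b=np.load('board.npz');s=read_state();p=np.array(s['tool_pos']);q=s['ee_rot'];R=Ro.from_quat([q[1],q[2],q[3],q[0]])
    t=b['o']+b['xv']*bx/1000+b['yv']*by/1000;t[2]=z/1000
    d=p-b['o'];print('now board',(d@b['xv']*1000).round(1),(d@b['yv']*1000).round(1),(p[2]*1000).round(1),'t',s['time_s'])
    print('units',(R.inv().apply(t-p)/.06).round(3))
    f=np.array(s['ft_force']);print('F board',(f@b['xv']).round(2),(f@b['yv']).round(2),f[2].round(2),'grip',s['gripper_width'],s['grip_force'])
    a=b['yaw']+(0 if yaw is None else yaw)
    Rt=Ro.from_matrix(np.c_[[np.cos(a),np.sin(a),0],[np.sin(a),-np.cos(a),0],[0,0,-1]])
    print('turn',((R.inv()*Rt).as_rotvec(degrees=True)/45).round(3))
E
python3 -m inch '[[0,0,-0.2,0,0,0.187],[0,0,-0.2,0,0,0.187],[0,0,-0.2,0,0,0.187]]' 1; python3 -c "
from h import *
go(95,105,250)
for n,u,v in(('jar',212,195),('glass',416,185),('cap0',375,190),('cap2',357,196),('mug',245,158)):
    _,K,T=load('top0');b=np.load('board.npz');d=onz(K,T,u,v,.05)-b['o'];print(n,d@b['xv'],d@b['yv'])"
```

```text
time_s: 0.48
tool_pos: [0.16, -0.6295, 0.2543]
ee_rot: [-0.001, 0.995, -0.098, -0.0]
ft_force: [0.3, -0.0, -0.2]
gripper_width: 0.0673
grip_force: 0.0
now board -203.3 -704.1 254.3 t 0.475
units [  4.91  -13.508   0.089]
F board 0.31 0.01 -0.25 grip 0.06731494714918998 0.0
turn [-0.002  0.001 -0.006]
jar 0.1145132745102176 0.2984573062929901
glass 0.21870045561860582 -0.11481911361495578
cap0 0.19154850255926867 -0.03284754015703666
cap2 0.17178379364943774 0.0015661835982816806
mug 0.20450650180660127 0.24701958455273684
```

```bash
python3 -m inch '[[0.31,-0.85,0,0,0,0],[0.31,-0.85,0,0,0,0],[0.31,-0.85,0,0,0,0],[0.31,-0.85,0,0,0,0],[0.31,-0.85,0,0,0,0],[0.31,-0.85,0,0,0,0],[0.31,-0.85,0,0,0,0],[0.31,-0.85,0,0,0,0],[0.31,-0.85,0,0,0,0],[0.31,-0.85,0,0,0,0],[0.31,-0.85,0,0,0,0],[0.31,-0.85,0,0,0,0]]'; python3 -c "
from h import *
go(95,105,250)"
```

```text
time_s: 1.98
tool_pos: [0.4963, -0.0702, 0.2545]
ee_rot: [0.0, 0.995, -0.096, -0.0]
ft_force: [0.1, 0.9, 0.8]
gripper_width: 0.0007
grip_force: 0.0
now board 20.1 -91.0 254.5 t 1.975
units [ 1.248 -3.267  0.073]
F board -0.05 0.88 0.77 grip 0.0007359277469398278 0.0
turn [ 0.     0.001 -0.   ]
```

```bash
python3 -m inch '[[0.31,-0.8,0,0,0,0],[0.31,-0.8,0,0,0,0],[0.31,-0.8,0,0,0,0],[0.31,-0.86,0,0,0,0],[0,0,0,0,0,0],[0,0,0.6,0,0,0],[0,0,0.6,0,0,0],[0,0,0.6,0,0,0],[0,0,0.5,0,0,0],[0,0,0,0,0,0],[0,0,0,0,0,0]]'; python3 -c "
from h import *
go(74,105,111);snap('side','s1')
a=cv2.resize(cv2.imread('pics/s1.png')[195:345,250:430],None,fx=4,fy=4,interpolation=cv2.INTER_CUBIC);cv2.imwrite('pics/c1.png',a)"
```

```text
time_s: 3.35
tool_pos: [0.6069, 0.1056, 0.1179]
ee_rot: [-0.0, 0.995, -0.096, 0.001]
ft_force: [0.1, 0.6, -0.0]
gripper_width: 0.0007
grip_force: 0.0
now board 95.1 102.7 117.9 t 3.35
units [-0.352 -0.039  0.114]
F board 0.0 0.57 -0.05 grip 0.0006538467106117613 0.0
turn [-0.    -0.002 -0.001]
```

View pics/c1.png

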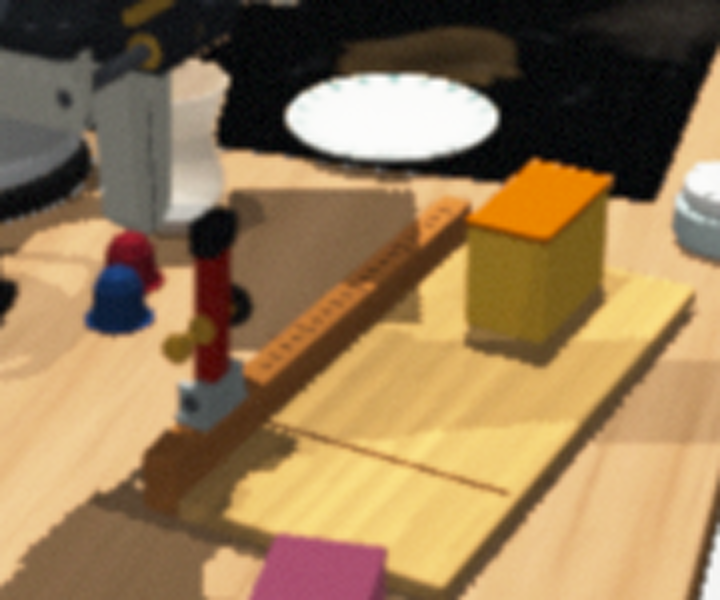

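The finger (crop 135,220) is behind the upright stop, level with its tip at (215,235). I can start the arc.

```bash
python3 -m inch '[[-0.16,-0.04,0.05,0,0,0],[-0.16,0,0.05,0,0,0],[-0.16,0,0,0,0,0],[-0.16,0,0,0,0,0],[-0.14,0,0.04,0,0,0],[-0.14,0,0.04,0,0,0],[-0.124,0,0.076,0,0,0],[-0.124,0,0.076,0,0,0],[-0.1,0,0.104,0,0,0],[-0.1,0,0.104,0,0,0]]'; python3 -c "
from h import *
go(4.5,105,70)"
```

```text
time_s: 4.65
tool_pos: [0.5256, 0.1243, 0.0838]
ee_rot: [-0.0, 0.995, -0.096, -0.0]
ft_force: [2.0, -0.8, -0.0]
gripper_width: 0.0007
grip_force: 0.9
now board 11.8 105.5 83.8 t 4.65
units [-0.122  0.009  0.23 ]
F board 2.13 -0.44 -0.03 grip 0.0006812069822343651 0.8962574732140638
turn [-0.  0.  0.]
```

```bash
python3 -m inch '[[-0.06,0,0.11,0,0,0],[-0.06,0,0.11,0,0,0],[-0.04,0,0.1,0,0,0],[-0.03,0,0.08,0,0,0],[0,0,0.06,0,0,0],[0,0,0,0,0,0]]'; python3 -c "
from h import *
go(1,105,53)"
```

```text
time_s: 5.4
tool_pos: [0.5137, 0.1261, 0.0561]
ee_rot: [0.0, 0.995, -0.096, -0.001]
ft_force: [0.2, -0.2, -0.2]
gripper_width: 0.0005
grip_force: 0.0
now board -0.2 105.1 56.1 t 5.4
units [0.02  0.002 0.052]
F board 0.23 -0.13 -0.15 grip 0.00047401047502955554 0.023093599593266845
turn [0.001 0.003 0.   ]
```

```bash
python3 -m inch '[[0,0,0.03,0,0,0],[0,0,0.03,0,0,0],[0,0,0,0,0,0]]'; python3 -m inch '[[0,0,0.02,0,0,0],[0,0,0,0,0,0]]'
```

```text
time_s: 5.78
tool_pos: [0.5147, 0.1263, 0.0529]
ee_rot: [0.0, 0.995, -0.096, -0.0]
ft_force: [-0.7, 0.1, -0.0]
gripper_width: 0.0007
grip_force: 0.0
time_s: 6.02
tool_pos: [0.5151, 0.1263, 0.0522]
ee_rot: [-0.0, 0.995, -0.096, 0.0]
ft_force: [-1.5, -0.7, 4.3]
gripper_width: 0.0002
grip_force: 1.8
```

```bash
python3 -m inch '[[0,0,0.03,0,0,0],[0,0,0,0,0,0]]'; python3 -m inch '[[0,0,0.02,0,0,0],[0,0,0,0,0,0]]'
```

```text
time_s: 6.28
tool_pos: [0.5151, 0.1263, 0.052]
ee_rot: [-0.0, 0.995, -0.096, 0.001]
ft_force: [-3.8, -0.9, 15.3]
gripper_width: 0.0003
grip_force: 7.4
time_s: 6.52
tool_pos: [0.5152, 0.1263, 0.0518]
ee_rot: [-0.0, 0.995, -0.096, 0.001]
ft_force: [-6.0, -0.5, 22.5]
gripper_width: 0.0006
grip_force: 11.0
```

```bash
python3 -m inch '[[0,0,-0.3,0,0,0],[0,0,-0.7,0,0,0],[0,0,-0.7,0,0,0],[-0.06,0.7,0,0,0,0],[-0.06,0.86,0,0,0,0],[-0.06,0.86,0,0,0,0],[-0.06,0.86,0,0,0,0]]' -1;  python3 -m inch '[[0,0,0,0,0,-0.222],[0,0,0,0,0,-0.222],[0,0,0,0,0,-0.222],[0,0,0,0,0,-0.222],[0,0,0,0,0,-0.222],[0,0,0,0,0,-0.222],[0,0,0,0,0,-0.222],[0,0,0,0,0,-0.222],[0,0,0,0,0,-0.222],[0,0,0,0,0,0]]'; python3 -c "
from h import *
snap('side','s2');snap('top','t2')
go(-13.6,-91.5,48,np.pi/2)
A=cv2.resize(cv2.imread('pics/s2.png')[215:345,270:430],(640,520),interpolation=cv2.INTER_CUBIC);cv2.imwrite('pics/c2.png',A)"
```

```text
time_s: 7.4
tool_pos: [0.4631, -0.0658, 0.1509]
ee_rot: [0.0, 0.995, -0.096, 0.001]
ft_force: [1.2, 0.7, 0.0]
gripper_width: 0.0661
grip_force: 0.0
time_s: 8.65
tool_pos: [0.4633, -0.0644, 0.1506]
ee_rot: [-0.0, 0.773, 0.635, 0.0]
ft_force: [-0.0, 0.6, -0.5]
gripper_width: 0.0932
grip_force: 0.0
now board -13.4 -91.5 150.8 t 8.75
units [-1.000e-03 -3.000e-03  1.713e+00]
F board -0.1 -0.38 -0.14 grip 0.09274782556868387 0.0
turn [ 0.    -0.    -0.006]
```

View pics/c2.png

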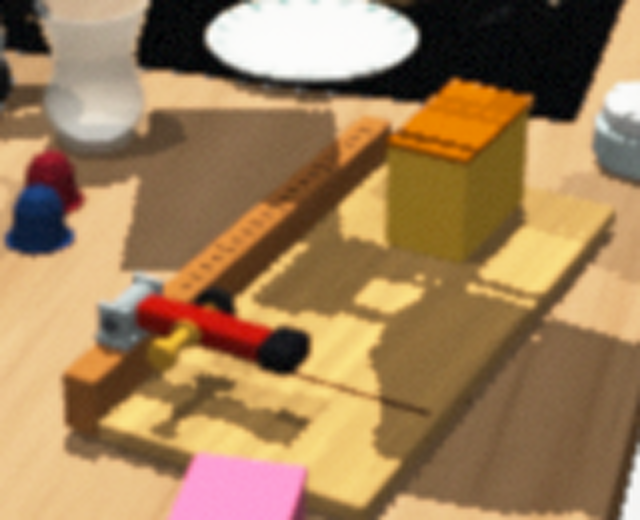

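The stop lies level across the deck: red bar from crop (140,305) to (285,345), bumper at (215,298). The cheese is undisturbed. Next is to descend and grip.

```bash
python3 -m inch '[[0,0,0.6,0,0,0],[0,0,0.6,0,0,0],[0,0,0.4,0,0,0],[0,0,0.2,0,0,0],[0,0,0,0,0,0],[0,0,0,0,0,0]]' -1;  python3 -m inch '[[0,0,0,0,0,0],[0,0,0,0,0,0],[0,0,0,0,0,0],[0,0,0,0,0,0],[0,0,0,0,0,0],[0,0,0,0,0,0]]' 1; python3 -c "
from h import *
go(28,-91.5,42,np.pi/2)"
```

```text
time_s: 9.5
tool_pos: [0.4639, -0.0641, 0.0437]
ee_rot: [0.001, 0.772, 0.635, 0.001]
ft_force: [-0.4, 1.0, 0.2]
gripper_width: 0.093
grip_force: 0.0
time_s: 10.25
tool_pos: [0.4622, -0.0641, 0.0428]
ee_rot: [-0.001, 0.772, 0.635, -0.001]
ft_force: [-1.6, 0.6, 2.1]
gripper_width: 0.044
grip_force: 29.9
now board -14.6 -91.5 42.8 t 10.25
units [0.    0.709 0.012]
F board -1.65 0.24 2.09 grip 0.04399880336612626 29.910077154636383
turn [-0.003  0.001 -0.002]
```

```bash
python3 -m inch '[[0,0.1,0,0,0,0],[0,0.1,0,0,0,0],[0,0.1,0,0,0,0],[0,0.1,0,0,0,0],[0,0.1,0,0,0,0],[0,0.08,0,0,0,0],[0,0,0,0,0,0]]';python3 -c "
from h import *
go(28,-91.5,42,np.pi/2)"; python3 -m inch '[[0,0.04,0,0,0,0],[0,0.03,0,0,0,0],[0,0,0,0,0,0]]'; python3 -c "
from h import *
go(28,-91.5,42,np.pi/2)"
```

```text
time_s: 11.12
tool_pos: [0.4869, -0.0698, 0.0429]
ee_rot: [-0.006, 0.772, 0.636, -0.008]
ft_force: [-10.0, 1.7, 13.2]
gripper_width: 0.0439
grip_force: 30.0
now board 10.8 -92.4 42.9 t 11.125
units [0.015 0.287 0.009]
F board -10.16 -0.19 13.16 grip 0.043876771008373554 29.97894912958145
turn [-0.025  0.008  0.   ]
time_s: 11.5
tool_pos: [0.4983, -0.0715, 0.0427]
ee_rot: [-0.002, 0.772, 0.635, -0.003]
ft_force: [-4.8, 0.5, 6.5]
gripper_width: 0.0436
grip_force: 30.0
now board 22.3 -91.9 42.7 t 11.5
units [0.007 0.094 0.011]
F board -4.77 -0.44 6.5 grip 0.04362971855242454 29.990270733833313
turn [-0.008  0.003 -0.002]
```

```bash
python3 -m inch '[[0,0.03,-0.01,0,0,0],[0,0.03,0,0,0,0],[0,0,0,0,0,0],[0,0,0,0,0,0]]';python3 -c "
from h import *
go(28,-91.5,42,np.pi/2)"; python3 -m inch '[[0,0.02,0,0,0,0],[0,0.02,0,0,0,0],[0,0,0,0,0,0]]'; python3 -c "
from h import *
go(28,-91.5,42,np.pi/2)"
```

```text
time_s: 12.0
tool_pos: [0.5028, -0.0722, 0.0429]
ee_rot: [-0.001, 0.772, 0.636, -0.002]
ft_force: [-5.1, 1.7, 1.1]
gripper_width: 0.0439
grip_force: 30.0
now board 26.9 -91.7 42.9 t 12.0
units [0.003 0.018 0.015]
F board -5.31 0.73 1.09 grip 0.04393738869060911 29.961368143558502
turn [-0.006  0.001 -0.001]
time_s: 12.38
tool_pos: [0.5029, -0.0722, 0.0429]
ee_rot: [-0.003, 0.772, 0.636, -0.004]
ft_force: [-8.7, 2.2, 5.3]
gripper_width: 0.0436
grip_force: 30.0
now board 27.0 -91.7 42.9 t 12.375
units [0.003 0.018 0.015]
F board -8.96 0.51 5.33 grip 0.04356530106982206 29.963782131671906
turn [-0.012  0.003 -0.001]
```

```bash
python3 -m inch '[[0.1,-0.03,0,0,0,0],[0.2,0,0,0,0,0],[0.2,0,0,0,0,0],[0.2,0,0,0,0,0],[0.2,0,0,0,0,0],[0.1,0,0,0,0,0],[0,0,0,0,0,0]]';python3 -c "
from h import *
go(28,28,42,np.pi/2)"
```

```text
time_s: 13.25
tool_pos: [0.514, -0.0166, 0.0427]
ee_rot: [-0.0, 0.772, 0.635, -0.005]
ft_force: [-6.1, -3.9, 2.0]
gripper_width: 0.0436
grip_force: 30.0
now board 27.2 -35.0 42.7 t 13.25
units [1.049 0.01  0.004]
F board -5.24 -5.01 2.02 grip 0.043626493430238694 29.966036081314087
turn [-0.008  0.008 -0.003]
```

```bash
python3 -m inch '[[0.2,-0.03,0,0,0,0],[0.2,0,0,0,0,0],[0.2,0,0,0,0,0],[0.2,0,0,0,0,0],[0.1,0,0,0,0,0],[0,0,0,0,0,0]]';python3 -c "
from h import *
go(28,28,42,np.pi/2)"; python3 -m inch '[[0.04,0,0,0,0,0],[0.04,0,0,0,0,0],[0,0,0,0,0,0]]';python3 -c "
from h import *
go(28,28,42,np.pi/2)"
```

```text
time_s: 14.0
tool_pos: [0.5258, 0.042, 0.0435]
ee_rot: [-0.001, 0.772, 0.636, 0.001]
ft_force: [-3.0, 3.0, -5.2]
gripper_width: 0.0437
grip_force: 30.0
now board 27.7 24.8 43.5 t 14.0
units [0.054 0.005 0.025]
F board -3.52 2.42 -5.18 grip 0.04370319788881463 29.967290461063385
turn [-0.    -0.003  0.   ]
time_s: 14.38
tool_pos: [0.5261, 0.0437, 0.0433]
ee_rot: [0.0, 0.772, 0.635, -0.001]
ft_force: [-2.7, -1.0, -3.8]
gripper_width: 0.0439
grip_force: 30.0
now board 27.7 26.5 43.3 t 14.375
units [0.025 0.005 0.022]
F board -2.47 -1.46 -3.82 grip 0.04393661064379097 29.960529506206512
turn [-0.001  0.002 -0.002]
```

```bash
python3 -m inch '[[0.04,0,0.005,0,0,0],[0.04,0,0,0,0,0],[0.04,0,0,0,0,0],[0,0,0,0,0,0]]';for i in 1 2 3;do python3 -c "
from h import *
go(28,40,42,np.pi/2)"|grep -v -e turn -e unit; python3 -m inch '[[0.02,0,0,0,0,0],[0.02,0,0,0,0,0],[0,0,0,0,0,0]]' >/dev/null; done; python3 -c "
from h import *
go(28,40,42,np.pi/2)"
```

```text
time_s: 14.88
tool_pos: [0.5278, 0.0521, 0.0431]
ee_rot: [-0.0, 0.772, 0.636, -0.0]
ft_force: [-3.8, -0.4, -4.5]
gripper_width: 0.0436
grip_force: 30.0
now board 27.7 35.1 43.1 t 14.875
F board -3.63 -1.12 -4.52 grip 0.04364946535177024 29.96070295572281
now board 27.8 36.9 43.1 t 15.25
F board -3.67 -2.62 -4.08 grip 0.04391642223092929 29.960217475891113
now board 27.8 39.4 43.1 t 15.625
F board -4.48 -2.7 -4.0 grip 0.04390414115706256 29.9599751830101
now board 27.8 41.7 43.1 t 16.0
units [-0.029  0.004  0.018]
F board -4.17 -2.79 -4.53 grip 0.043811603644271356 29.959978759288788
turn [-0.001  0.    -0.002]
```

```bash
for i in 1 2 3 4;do  python3 -m inch '[[0.02,0,0,0,0,0],[0,0,0,0,0,0]]' >/dev/null;python3 -c "
from h import *
go(28,40,42,np.pi/2)"|grep -v -e turn -e unit; done
```

```text
now board 27.8 42.9 43.1 t 16.25
F board -4.35 -2.1 -4.2 grip 0.044127903045090004 29.960046708583832
now board 27.8 44.1 43.1 t 16.5
F board -4.23 -2.55 -4.16 grip 0.04408231313102218 29.959966242313385
now board 27.8 45.3 43.1 t 16.75
F board -4.71 -2.16 -2.75 grip 0.043666056810451756 29.959910809993744
now board 27.8 45.8 43.1 t 17.0
F board -4.33 -3.81 -4.25 grip 0.04402233763457056 29.959083795547485
```

```bash
for i in 1 2 3;do  python3 -m inch '[[0.02,0,0,0,0,0],[0,0,0,0,0,0]]' >/dev/null;python3 -c "
from h import *
go(28,40,42,np.pi/2)"|grep -v -e turn -e unit; done
```

```text
now board 27.8 46.2 43.1 t 17.25
F board -4.62 -4.56 -3.14 grip 0.04386016348665881 29.958150386810303
now board 27.8 46.8 43.1 t 17.5
F board -3.63 -7.0 -2.32 grip 0.04370469025095374 29.957284927368164
now board 27.8 47.2 43.1 t 17.75
F board -4.34 -7.17 -1.2 grip 0.043923783129643984 29.956374764442444
```

```bash
for i in 1 2 3;do  python3 -m inch '[[0.02,0,0,0,0,0],[0,0,0,0,0,0]]' >/dev/null;python3 -c "
from h import *
go(28,40,42,np.pi/2)"|grep -v -e turn -e unit; done
```

```text
now board 27.8 47.6 43.2 t 18.0
F board -3.29 -6.32 -1.48 grip 0.043935648625328665 29.95587319135666
now board 27.8 48.1 43.2 t 18.25
F board -3.77 -8.65 -0.38 grip 0.04373463076699849 29.955338537693024
now board 27.8 48.6 43.2 t 18.5
F board -4.73 -9.29 0.89 grip 0.04369906148588616 29.954894185066223
```

```bash
for i in 1 2;do python3 -m inch '[[0,0,0,0,0,0],[0,0,0,0,0,0],[0,0,0,0,0,0],[0,0,0,0,0,0],[0,0,0,0,0,0],[0,0,0,0,0,0]]' >/dev/null;python3 -c "
from h import *
go(28,40,42,np.pi/2)"; done
```

```text
now board 27.8 48.6 43.2 t 19.25
units [-0.143  0.004  0.021]
F board -4.67 -9.1 0.13 grip 0.044177342768411995 29.95476633310318
turn [-0.003  0.01  -0.005]
now board 27.8 48.6 43.2 t 20.0
units [-0.143  0.004  0.021]
F board -5.47 -10.21 0.32 grip 0.04368251336881281 29.954781532287598
turn [-0.003  0.011 -0.005]
```

```bash
for i in 1 2 3;do  python3 -m inch '[[-0.03,0,0.005,0,0,0],[0,0,0,0,0,0]]' >/dev/null;python3 -c "
from h import *
go(28,40,42,np.pi/2)"|grep -v -e turn -e unit; done
```

```text
now board 27.8 48.4 43.1 t 20.25
F board -5.87 -6.72 0.9 grip 0.0438272504503679 29.95368003845215
now board 27.9 48.3 43.0 t 20.5
F board -5.62 -5.88 0.11 grip 0.04379209342397892 29.953859746456146
now board 27.8 48.2 42.9 t 20.75
F board -4.55 -2.93 0.47 grip 0.04405355887602426 29.95713472366333
```

```bash
for i in 1 2 3;do  python3 -m inch '[[-0.025,0,0,0,0,0],[0,0,0,0,0,0]]' >/dev/null;python3 -c "
from h import *
go(28,40,42,np.pi/2)"|grep -v -e turn -e unit; done
```

```text
now board 27.8 48.1 42.9 t 21.0
F board -5.56 -1.35 -0.05 grip 0.043735789067270596 29.96105432510376
now board 27.8 47.9 43.0 t 21.25
F board -5.04 0.37 -1.51 grip 0.04366278807165703 29.966133534908295
now board 27.8 47.7 43.0 t 21.5
F board -4.87 2.34 -2.52 grip 0.04387120128655589 29.971683025360107
```

```bash
python3 -m inch '[[0.015,-0.03,0.005,0,0,0],[0,0,0,0,0,0]]' >/dev/null;python3 -c "
from h import *
go(28,40,42,np.pi/2)"|grep -v -e turn -e unit; python3 -m inch '[[0,0,0,0,0,0],[0,0,0,0,0,0],[0,0,0,0,0,0],[0,0,0,0,0,0],[0,0,0,0,0,0],[0,0,0,0,0,0]]' -1;python3 -m inch '[[0,0,-0.2,0,0,0],[0,0,-0.5,0,0,0],[0,0,-0.7,0,0,0],[0,0,-0.7,0,0,0],[-0.8,0,-0.3,0,0,0],[-0.9,0,0,0,0,0],[-0.9,0,0,0,0,0],[-0.9,0,0,0,0,0],[-0.9,0,0,0,0,0],[0,0,0,0,0,0]]' ; python3 -c "
from h import *
snap('side','s3');snap('top','t3')
A=cv2.resize(cv2.imread('pics/s3.png')[225:345,270:420],(400,320),interpolation=cv2.INTER_CUBIC);
B=cv2.resize(cv2.imread('pics/t3.png')[220:340,255:405],(400,320),interpolation=cv2.INTER_CUBIC);cv2.imwrite('pics/c3.png',np.hstack([A,B]))"
```

```text
now board 27.8 47.4 43.0 t 21.75
F board -3.16 2.2 -0.71 grip 0.043571838350463105 29.966478645801544
time_s: 22.5
tool_pos: [0.5282, 0.0619, 0.042]
ee_rot: [-0.0, 0.772, 0.636, 0.0]
ft_force: [-0.1, -1.9, 0.0]
gripper_width: 0.0925
grip_force: 0.0
time_s: 23.75
tool_pos: [0.4756, -0.2031, 0.1861]
ee_rot: [0.001, 0.775, 0.632, -0.001]
ft_force: [0.4, 0.8, -0.6]
gripper_width: 0.0933
grip_force: 0.0
```

View pics/c3.png

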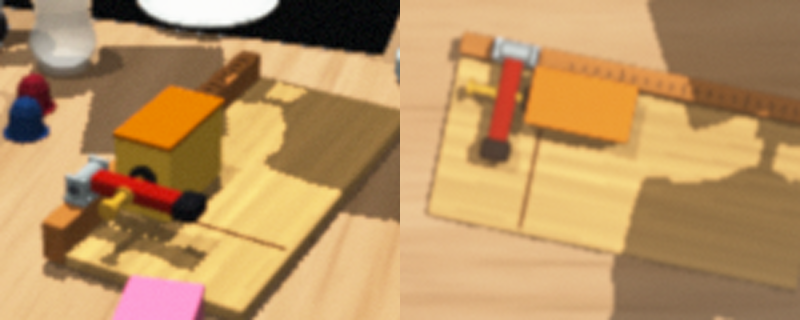

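The stop is down, and the cheese stands flush along the fence with its end at the bumper (left crop about 145,180). Now a quick numeric check.

Run:
```python
from h import *
b=np.load('board.npz')
for f in('top0','t3'):
    im,K,T=load(f);h=cv2.cvtColor(im,cv2.COLOR_RGB2HSV)
    m=cv2.inRange(h,(8,190,150),(20,255,255));m[:, :255]=0;m[:225]=0;m[335:]=0;m[:,425:]=0
    m=cv2.morphologyEx(m,cv2.MORPH_OPEN,np.ones((9,9)))
    c=max(cv2.findContours(m,0,2)[0],key=cv2.contourArea)
    P=np.array([onz(K,T,u,v,.074)-b['o'] for u,v in c[:,0]]);Q=np.c_[P@b['xv'],P@b['yv']].astype(np.float32)*1000
    print(f,cv2.minAreaRect(Q),cv2.contourArea(c))
a,K,T=load('top0');c,_,_=load('t3')
for n,u,v in(('jar',212,195),('glass',416,185),('cap0',375,190),('cap2',357,196),('mug',245,158)):
    w=20;r=cv2.matchTemplate(c[v-w-10:v+w+10,u-w-10:u+w+10],a[v-w:v+w,u-w:u+w],5);print(n,cv2.minMaxLoc(r)[3],'(10,10)=still')
```

```text
top0 ((-14.486011505126953, -90.55503845214844), (78.55989074707031, 41.352699279785156), 89.24128723144531) 703.5
t3 ((27.990169525146484, 46.901329040527344), (78.47029113769531, 44.25849914550781), 89.97527313232422) 760.5
jar (10, 10) (10,10)=still
glass (10, 10) (10,10)=still
cap0 (10, 10) (10,10)=still
cap2 (10, 10) (10,10)=still
mug (10, 10) (10,10)=still
```

```bash
python3 -c "
from h import *
print(manip.finish_job())"
```

```text
the job is handed in; nothing more can be done
None
```

I handed the job in at about 24 s: the stop is fully down, the cheese was held on the bumper at roughly 7–8 N for 1.5 s (estimated from wrist force and bumper travel) and left flush along the fence, apparently still touching the bumper; the five bystanders I checked hadn't moved (I didn't check the timer), and no verdict came back.

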